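# Move the hood cap to the open sauce bottle

## Robot

A 6-joint arm with a two-finger parallel gripper is mounted at the origin on the work surface. World frame = base frame: x ahead of the robot, y to its left, z up, the work surface at z = 0. Lengths are in m, angles in rad, forces in N, time in s.
With the tool pointing down it reaches from about 0.375 to 0.925 m from the base axis. Payload 5.7 kg.
Tool frame: the origin (TCP) lies between the finger pads; the fingertips stand 14 mm ahead of it and the grasp point (between the pads) lies 5 mm behind it; z points along the fingers, y is the line along which they close (so a half turn about z gives the same grasp; the last joint's range is limited). The gripper opens to 88 mm and grips with 3 to 60 N. Pads are 20 mm wide; open, the fingers measure 115 mm over their backs; the gripper's body (75 mm by 178 mm) begins 61 mm behind the grasp point.
Start: joints at [-1.272, 0.359, 1.51, -0, 1.272, -0.115], TCP at [0.241, -0.549, 0.237] pointing down, gripper open.
Joint ranges: [-2.97, 2.97], [-1.01, 2.36], [0.21, 2.38], [-0.96, 4.11], [0.2, 2.71], [-2.98, 2.98]. Speed limits (rad/s): [2.39, 2.39, 3.14, 3.14, 3.14, 3.14].

## Interface

Orientations are given as a unit quaternion [w, x, y, z].
In Python, from plant import * gives the robot as it stands.
- The arm moves only by the tool play_rows, never from a script. Its argument "increments" is text: rows parted by semicolons, each of 7 numbers parted by spaces: the turn, a rotation vector about the tool's x, y, z in degrees, then the shift along the tool's x, y, z in mm, then the finger opening in mm, from 0 to 87.8. A call has 1 to 8 rows; each row shifts and turns the commanded pose from where the row before left it, along the tool's axes as they then stand; what a row does not reach is not made up. A row lasts 1/10 s, in which the tool goes at most 50 mm and 8.59 degrees, less where a joint would pass 70% of its speed; a pose out of reach is approached as far as the arm can. A call with a gripper value outside its range is refused whole. The fingers move at their own pace and stop on an object; the grip force is fixed at half the most. Time passes only in rows, so rows that do not move let the fingers close. It gives the time, the measured TCP pose, the force, the opening and the grip force at its end, in the units of the state.
- state(): the state, without advancing time (a new reading comes with each control period).
- capture(name): name is "side" or "top"; returns (picture, depth): 420x560x3 uint8, blue, green, red; 420x560 float32, m along the optical axis (not along the pixel's ray), 0 where there is no reading.
- calibration(name): a dict with "intrinsics" (3x3 intrinsics, pixels), "world_from_camera" (4x4, takes a point from camera to world coordinates). Camera axes: x right, y up, looking along -z (the intrinsics and any distortion apply to the point x, -y, -z); pixel columns grow to the right and rows downward; lengths in m; the calibration is good to about 2 mm. A picture is of the moment at which its call begins. calibration takes no time and is no camera call.
- finish_job(): hands the job in; it is judged then, once.
The state is a dict: "clock": time; "q": joint angles; "joint_velocities": joint speeds; "joint_torque": joint torques, N m; "ee_pos": TCP position; "orientation": TCP orientation; "ft_force": force on the tool from outside, world axes, zero at the start; "moment": the same for the moment, N m; "grip_width": finger opening in m; "gripper_force": force on a finger pad.
Only numpy, scipy, OpenCV 4.12 (cv2) and the standard library are available. Lean on these libraries where they do the work, as an engineer would, in place of code of your own. Each camera call takes 0.05 s, during which the arm holds its last target. There are 200 camera calls.

## Task

The tall slim sauce bottle in the leaning rack is empty and going to the wash, while the short stout one is full and stands open. Pull the hood cap off the slim bottle, push it onto the stout bottle until it snaps fully home with its rim flat on the lid, and let go. Leave the waisted bottle capped, and leave the things around the rack where they are.

Things in the scene. Friction and masses are not known exactly. Their poses are not given: they have to be found in the camera images.
- rack: Steel bottle rack fixed to the table, 400 mm wide along its y, 160 deep, 133 high; 3 bottles 120 mm apart, in any order, stick out of its sloping top, leaning 25 deg from vertical towards its front (its -x, turned at most 0.25 rad from facing the robot). Origin on the table under the middle hole, whose centre is 105 mm up. Each bottle's lid has 4 sprung lugs that snap-hold a hood.
- slim_neck: Lid and nozzle of the tallest bottle (58 mm dia, fixed), hooded at the start. Origin: centre of the grey lid's flat top face, 141 mm along the axis from the rack's top, 233 mm above the table. z: along the axis, up through the nozzle; y: along the row. Lid 57 mm dia, 16 high; over its face a spigot 36 mm dia, 16 high, then a nozzle tapering from 23 mm dia (21 mm up) to 9 mm at its tip, 62 mm up.
- stout_neck: Lid and bare nozzle of the lowest bottle (84 mm dia, fixed), which stands open. Lid face 76 mm along the axis from the rack's top, 174 mm above the table. Lid, nozzle and frame as of slim_neck. Lugs are centred 8.6 mm over the lid face: a hood merely set on stops about 11 mm short of home; a push of about 5 to 15 N along the axis snaps it down until its rim lies flat on the lid.
- waist_neck: Lid and nozzle of the middle-sized bottle, which has a waist (72 mm dia, fixed) and wears its own hood, which must stay on. Lid face 106 mm along the axis from the rack's top, 201 mm above the table. Lid, nozzle and frame as of slim_neck.
- hood: The cap to move: white ribbed plastic, straight and round, 48 mm dia (51 at the rim), 72 mm long, one end closed, about 35 g; at first snapped on the slim bottle. Origin: centre of its open rim; z: along its axis to the closed end. Home: origin and z match the neck's. Inside 43 mm dia, 68 deep, snap ridge of 38 mm in the lowest 6 mm. A straight pull of 5 to 15 N frees it; it clears the nozzle after 62 mm.
- hood_waist: An identical hood cap, snapped home on the waisted bottle; it stays there. Same frame.
- ramekin_a: White ramekin, 76 mm dia, 34 mm high, loose; leave alone. Origin under its centre.
- ramekin_b: The same, a second one.
- spatula: Spatula lying flat, 260 mm long, loose; leave alone.
- spoon: Steel spoon lying flat, 170 mm long, loose; leave alone.
- shaker: Salt shaker with a blue cap, 45 mm dia, 88 mm high, loose; leave alone. Origin under its centre.
- bun: Burger bun top, 110 mm dia, 47 mm high, loose; leave alone. Origin under its centre.
- cup: Paper cup, 76 mm dia, 100 mm high, loose; leave alone. Origin under its centre.
Things that resemble listed ones, but are neither listed nor needed, are in the scene too. What is shaped like the hood_waist but green or pink is not meant.

How it is judged:
By the outcome, as a careful person would: the job done as asked, in the order asked, and still so for the second after the job is handed in, with the robot touching nothing.
It also fails if it takes over 40 s, if anything falls off the work surface, if the arm or the gripper's body presses on something with over 40 N, if the wrist force passes 120 N, or if a joint passes its speed limit or range.

## Working session

There is one attempt and no reset: what is moved stays moved. The work goes in short steps, Python scripts to look and compute and a tool call to move; the robot and the scene stay as the last step left them, time stands still between calls to the robot, and variables do not carry over. Pictures are saved under pics/ and viewed, at most 10 in all, crops included, and the job is handed in when it is done.

Besides the shell and the picture viewer there is one more tool, called after ">>>" as name(argument=value, ...) on one line, values as JSON. play_rows: Moves the arm, as the interface text tells. Its arguments: {"type":"object","properties":{"increments":{"type":"string"}},"required":["increments"]}

```bash
mkdir -p pics; python3 - <<'E'
from plant import *
import cv2,numpy as np
for n in("side","top"):
    p,d=capture(n);cv2.imwrite(f"pics/{n}0.png",p);np.save(f"{n}0.npy",d)
    c=calibration(n);print(n,{k:np.round(np.array(v),4).tolist() for k,v in c.items()},(d>0).mean())
print(state())
E
ls
```

```text
side {'intrinsics': [[487.5692, 0.0, 286.5298], [0.0, 487.5692, 205.3588], [0.0, 0.0, 1.0]], 'world_from_camera': [[-0.9916, 0.0745, -0.1055, 0.3941], [-0.1277, -0.6882, 0.7142, 0.9017], [-0.0194, 0.7217, 0.692, 1.0387], [0.0, 0.0, 0.0, 1.0]]} 0.9958205782312926
top {'intrinsics': [[398.7158, 0.0, 277.4926], [0.0, 398.7158, 202.9109], [0.0, 0.0, 1.0]], 'world_from_camera': [[0.0022, 0.9968, -0.0803, 0.4288], [-0.9997, 0.0042, 0.0241, 0.0172], [0.0244, 0.0802, 0.9965, 1.3533], [0.0, 0.0, 0.0, 1.0]]} 0.995812074829932
{'clock': 0.1, 'q': array([-1.27206853e+00,  3.59458034e-01,  1.51129352e+00, -2.23712765e-05,
        1.27250978e+00, -1.15088247e-01]), 'joint_velocities': array([ 0.00181297, -0.00113058, -0.00135806,  0.00029756, -0.00091661,
       -0.00203453]), 'joint_torque': array([-4.08400838e-04, -5.16360712e+01, -2.71405596e+01,  6.78119645e-02,
        2.75642029e-02, -1.79577859e-05]), 'ee_pos': array([ 0.24108142, -0.54879261,  0.23589039]), 'orientation': array([-8.29847004e-04,  9.78669774e-01,  2.05438013e-01, -8.71453919e-05]), 'ft_force': array([-0.58783485,  0.36268136,  0.27470721]), 'moment': array([ 0.02670724, -0.02918101,  0.00955074]), 'gripper_force': 0.0, 'grip_width': 0.0878177568358824}
pics
side0.npy
top0.npy
```

View pics/side0.png

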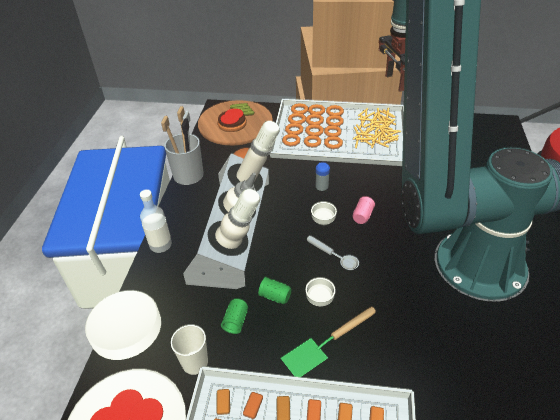

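View pics/top0.png

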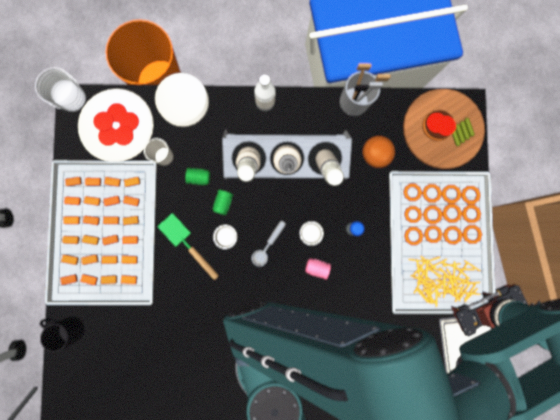

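The rack is at side (235,210) and top (287,157). From left to right in the top view: a capped bottle (249,160), the open stout one (287,158), and the tall slim capped one (330,165). I'll zoom in next.

```bash
cat > h.py <<'E'
import numpy as np,cv2
from plant import *
def cloud(n,d):
    c=calibration(n);K=np.array(c["intrinsics"]);T=np.array(c["world_from_camera"])
    v,u=np.mgrid[:d.shape[0],:d.shape[1]]
    P=np.stack([(u-K[0,2])/K[0,0]*d,-(v-K[1,2])/K[1,1]*d,-d],-1)
    return P@T[:3,:3].T+T[:3,3]
def proj(n,X):
    c=calibration(n);K=np.array(c["intrinsics"]);T=np.array(c["world_from_camera"])
    p=(np.atleast_2d(X)-T[:3,3])@T[:3,:3]
    return np.c_[K[0,2]+K[0,0]*p[:,0]/-p[:,2],K[1,2]-K[1,1]*p[:,1]/-p[:,2]]
E
python3 - <<'E'
import cv2,numpy as np
from h import *
a=cv2.resize(cv2.imread("pics/side0.png")[110:300,170:300],None,fx=3.1,fy=3.1,interpolation=2)
b=cv2.resize(cv2.imread("pics/top0.png")[115:195,210:365],None,fx=2.6,fy=2.6,interpolation=2)
o=np.zeros((max(a.shape[0],b.shape[0]),a.shape[1]+b.shape[1],3),np.uint8);o[:a.shape[0],:a.shape[1]]=a;o[:b.shape[0],a.shape[1]:]=b
print(o.shape);cv2.imwrite("pics/z.png",o[:600,:800])
for n in("side","top"):
    d=np.load(n+"0.npy");P=cloud(n,d)
    m=(abs(P[...,0]-.56)<.16)&(abs(P[...,1])<.25)&(P[...,2]>.02)&(d>0)
    for z in(.06,.12,.18,.22,.26,.28,.30):
        q=P[m&(abs(P[...,2]-z)<.01)];
        if len(q):print(n,z,len(q),q.min(0).round(3),q.max(0).round(3))
E
```

```text
(589, 806, 3)
side 0.06 252 [ 0.441 -0.25   0.05 ] [0.72  0.249 0.07 ]
side 0.12 1104 [ 0.634 -0.243  0.11 ] [0.72  0.165 0.13 ]
side 0.18 463 [ 0.605 -0.164  0.17 ] [0.681 0.117 0.19 ]
side 0.22 318 [ 0.59  -0.168  0.21 ] [0.656 0.106 0.23 ]
side 0.26 382 [ 0.573 -0.165  0.25 ] [0.634 0.105 0.27 ]
side 0.28 191 [ 0.566 -0.164  0.27 ] [0.623 0.096 0.29 ]
side 0.3 170 [ 0.569 -0.18   0.29 ] [ 0.614 -0.134  0.31 ]
top 0.06 80 [ 0.446 -0.249  0.05 ] [0.631 0.25  0.064]
top 0.12 1263 [ 0.621 -0.243  0.11 ] [0.72  0.159 0.13 ]
top 0.18 320 [ 0.617 -0.184  0.17 ] [0.683 0.113 0.19 ]
top 0.22 121 [ 0.597 -0.181  0.21 ] [0.659 0.101 0.23 ]
top 0.26 210 [ 0.581 -0.18   0.25 ] [0.636 0.1   0.27 ]
top 0.28 148 [ 0.566 -0.182  0.27 ] [0.624 0.099 0.29 ]
top 0.3 252 [ 0.568 -0.185  0.29 ] [ 0.615 -0.138  0.309]
```

View pics/z.png

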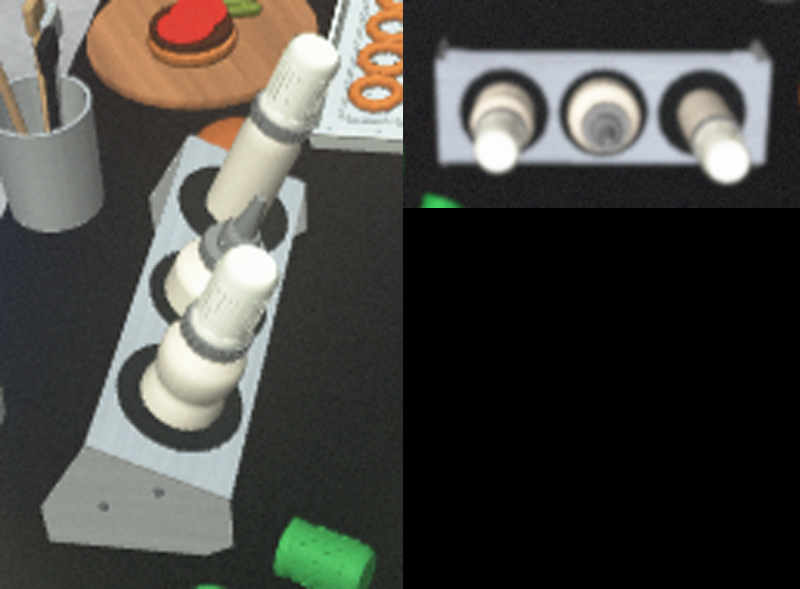

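The crop confirms it: slim is at -y, stout in the middle, waisted at +y. Next I'll fit the rack pose to the hood surfaces and the top plane.

```bash
cat >> h.py <<'E'
L=np.array([[141,.233,-1],[76,.174,0],[106,.201,1]])  # slim, stout, waist
def frame(p,i):
    x,y,w=p;l=L[i];R=np.array([[np.cos(w),-np.sin(w),0],[np.sin(w),np.cos(w),0],[0,0,1]])
    s=np.radians(25);a=R@[-np.sin(s),0,np.cos(s)];o=np.array([x,y,.105])+R@[0,l[2]*.12,0]+a*l[0]/1000
    return o,a,R
E
cat > fit.py <<'E'
from h import *
from scipy.optimize import least_squares
C={n:cloud(n,np.load(n+"0.npy")) for n in("side","top")}
def sel(p,i,n,lo=.008,hi=.066):
    o,a,R=frame(p,i);q=C[n].reshape(-1,3)-o;h=q@a;r=np.linalg.norm(q-h[:,None]*a,axis=1)
    return C[n].reshape(-1,3)[(h>lo)&(h<hi)&(r<.034)]
for cams in(("side",),("top",),("side","top")):
    p=np.array([.68,-.04,0.])
    for it in range(6):
        S=[(i,np.vstack([sel(p,i,n) for n in cams])) for i in(0,2)]
        def res(p):
            out=[]
            for i,q in S:
                o,a,R=frame(p,i);q=q-o;out.append(np.linalg.norm(np.cross(q,a),axis=1)-.024)
            return np.concatenate(out)
        f=least_squares(res,p,loss="soft_l1",f_scale=.002);p=f.x
    print(cams,p.round(4),[len(q) for _,q in S],np.median(abs(res(p))).round(4))
    for n in cams:
        for i in(0,2):
            o,a,R=frame(p,i);q=C[n].reshape(-1,3)-o;h=q@a;r=np.linalg.norm(q-h[:,None]*a,axis=1)
            k=(r<.012)&(h>.05);print(n,i,"closed end h",np.median(h[k]).round(4),"lid o",o.round(4),"a",a.round(3))
o,a,R=frame(p,1);hole=np.array([p[0],p[1],.105])
for n in C:
    q=(C[n].reshape(-1,3)-hole);l=q@R;k=(abs(q@a)<.012)&(abs(l[:,1])<.19)&(abs(l[:,1])>.165)
    print(n,k.sum(),"plane off",np.median((q@a)[k]).round(4)); e=(abs(q@a)<.012)&(abs(l[:,1])<.23);print("y ext",np.percentile(l[e,1],[.5,99.5]).round(3))
    w=(C[n].reshape(-1,3)-o)@a;r=np.linalg.norm(np.cross(C[n].reshape(-1,3)-o,a),axis=1);k=(r<.02)&(w>.04)&(w<.07)
    z=C[n].reshape(-1,3)[k];print("nozzle",k.sum(),w[k].max().round(4) if k.any() else"", (z.mean(0)-(o+a*w[k].mean())).round(4))
np.save("p.npy",p)
E
python3 fit.py
```

```text
('side',) [ 0.6745 -0.041   0.004 ] [327, 365] 0.0009
side 0 closed end h 0.0722 lid o [ 0.6154 -0.1613  0.2328] a [-0.423 -0.002  0.906]
side 2 closed end h 0.0723 lid o [0.6292 0.0788 0.2011] a [-0.423 -0.002  0.906]
('top',) [ 0.6754 -0.0412  0.0027] [116, 105] 0.0004
top 0 closed end h 0.7132 lid o [ 0.6162 -0.1613  0.2328] a [-0.423 -0.001  0.906]
top 2 closed end h 0.0742 lid o [0.6303 0.0787 0.2011] a [-0.423 -0.001  0.906]
('side', 'top') [ 0.6749 -0.0411  0.0036] [443, 470] 0.0008
side 0 closed end h 0.0724 lid o [ 0.6157 -0.1613  0.2328] a [-0.423 -0.002  0.906]
side 2 closed end h 0.0725 lid o [0.6296 0.0787 0.2011] a [-0.423 -0.002  0.906]
top 0 closed end h 0.7141 lid o [ 0.6157 -0.1613  0.2328] a [-0.423 -0.002  0.906]
top 2 closed end h 0.074 lid o [0.6296 0.0787 0.2011] a [-0.423 -0.002  0.906]
side 712 plane off 0.0035
y ext [-0.22   0.228]
nozzle 42 0.064 [0.0002 0.0042 0.0001]
top 799 plane off 0.0039
y ext [-0.223  0.225]
nozzle 28 0.0643 [0.0029 0.0005 0.0014]
```

Both cameras agree: x and y to within 1 mm, hood length 72.4 mm. The yaw is about 0.004. The grasp will be coaxial, with the fingers closing along the row.

```bash
cat > go.py <<'E'
from h import *
from scipy.spatial.transform import Rotation as Ro
import sys
# usage: go.py neck_index tcp_height_mm [row_offset_mm]: needed turn (deg), shift (mm) in tool axes
def main(i,h,off=0.,pf="p.npy"):
    p=np.load(pf);o,a,R=frame(p,i);y=-R[:,1];z=-a;M=np.c_[np.cross(y,z),y,z]
    s=state();w,x,yy,zz=s["orientation"];Q=Ro.from_quat([x,yy,zz,w])
    rv=(Q.inv()*Ro.from_matrix(M)).as_rotvec(degrees=True)
    t=(o+a*h/1000+R[:,1]*off/1000-s["ee_pos"])*1000
    print("t",round(s["clock"],2),"pos",s["ee_pos"].round(4),"turn",rv.round(2),"shift now-axes",Q.inv().apply(t).round(1),"shift goal-axes",(M.T@t).round(1),"w",round(s["grip_width"]*1000,1),"F",s["ft_force"].round(1),s["gripper_force"])
main(int(sys.argv[1]),float(sys.argv[2]))
E
python3 go.py 0 125
```

```text
t 0.1 pos [ 0.2411 -0.5488  0.2359] turn [-5.22 24.66 23.11] shift now-axes [ 450.4 -225.4 -109.7] shift goal-axes [ 339.4 -386.1   36.7] w 87.8 F [-0.6  0.4  0.3] 0.0
```

>>> play_rows(increments="0 0 0 0 0 -40 87.8;0 0 0 0 0 -40 87.8;-1.04 4.93 4.62 0 0 0 87.8;-1.04 4.93 4.62 0 0 0 87.8;-1.04 4.93 4.62 0 0 0 87.8;-1.04 4.93 4.62 0 0 0 87.8;-1.06 4.94 4.63 0 0 0 87.8;0 0 0 0 0 0 87.8")

```text
clock: 0.9
ee_pos: [0.2394, -0.5485, 0.3152]
orientation: [-0.001, 0.976, -0.0, 0.217]
ft_force: [-0.3, 1.5, -0.3]
grip_width: 0.0878
gripper_force: 0.0
```

```bash
python3 go.py 0 125
```

```text
t 0.9 pos [ 0.2394 -0.5485  0.3152] turn [-0.01 -0.05 -0.26] shift now-axes [ 305.7 -387.2  109.6] shift goal-axes [ 307.5 -385.9  109.3] w 87.8 F [-0.3  1.5 -0.3] 0.0
```

>>> play_rows(increments="0 0 0 25 -32 9 87.8;0 0 0 25 -32 9 87.8;0 0 0 25 -32 9 87.8;0 0 0 25 -32 9 87.8;0 0 0 25 -32 9 87.8;0 0 0 25 -32 9 87.8;0 0 0 25 -32 9 87.8;0 0 0 25 -32 9 87.8")

```text
clock: 1.7
ee_pos: [0.4531, -0.2909, 0.3361]
orientation: [0.001, 0.976, 0.003, 0.216]
ft_force: [-0.1, -0.8, 0.6]
grip_width: 0.0879
gripper_force: 0.0
```

>>> play_rows(increments="0 0 0 25 -32 9 87.8;0 0 0 25 -32 9 87.8;0 0 0 25 -32 9 87.8;0 0 0 25 -32 9 87.8;0 0 0 0 0 0 87.8;0 0 0 0 0 0 87.8")

```text
clock: 2.3
ee_pos: [0.5579, -0.1627, 0.3452]
orientation: [0.001, 0.976, 0.005, 0.216]
ft_force: [-0.3, 0.8, 0.3]
grip_width: 0.0874
gripper_force: 0.0
```

```bash
python3 go.py 0 125
```

```text
t 2.3 pos [ 0.5579 -0.1627  0.3452] turn [0.04 0.03 0.34] shift now-axes [ 4.8 -1.2  1.3] shift goal-axes [ 4.8 -1.2  1.3] w 87.4 F [-0.3  0.8  0.3] 0.0
```

>>> play_rows(increments="0 0 0.3 5 -1 1 87.8;0 0 0 0 0 30 87.8;0 0 0 0 0 30 87.8;0 0 0 0 0 25 87.8;0 0 0 0 0 0 87.8;0 0 0 0 0 0 87.8")

```text
clock: 2.9
ee_pos: [0.5979, -0.1643, 0.2692]
orientation: [-0.0, 0.976, -0.001, 0.216]
ft_force: [0.3, 0.8, 0.5]
grip_width: 0.0878
gripper_force: 0.0
```

```bash
python3 go.py 0 40; python3 - <<'E'
from h import *
p,d=capture("side");q,e=capture("top");np.save("s1.npy",d);np.save("t1.npy",e)
a=cv2.resize(p[90:230,180:330],None,fx=2.6,fy=2.6);b=cv2.resize(q[110:250,240:390],None,fx=2.6,fy=2.6)
cv2.imwrite("pics/g.png",np.hstack([a,b]))
E
```

```text
t 2.9 pos [ 0.5979 -0.1643  0.2692] turn [ 0.1   0.03 -0.35] shift now-axes [ 0.7 -2.9  0.6] shift goal-axes [ 0.8 -2.9  0.6] w 87.8 F [0.3 0.8 0.5] 0.0
```

View pics/g.png

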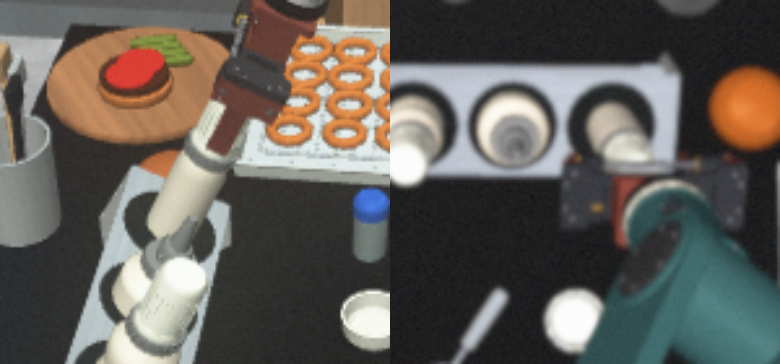

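The side crop shows the near finger alongside the slim hood around (220,125), aligned with its axis. The tool is about 3 mm off in y, so I'll correct that and close.

>>> play_rows(increments="0 0 0 1 -2.5 0 87.8;0 0 0 0 0 0 60;0 0 0 0 0 0 40;0 0 0 0 0 0 40;0 0 0 0 0 0 40;0 0 0 0 0 0 40;0 0 0 0 0 0 40;0 0 0 0 0 0 40")

```text
clock: 3.8
ee_pos: [0.5992, -0.1607, 0.2697]
orientation: [-0.0, 0.976, -0.001, 0.217]
ft_force: [-0.4, -0.6, 1.0]
grip_width: 0.0472
gripper_force: 30.0
```

```bash
python3 go.py 0 40;python3 go.py 0 40
```

```text
t 3.8 pos [ 0.5992 -0.1607  0.2697] turn [ 0.08 -0.02 -0.27] shift now-axes [-0.7  0.7  0.4] shift goal-axes [-0.7  0.7  0.4] w 47.2 F [-0.4 -0.6  1. ] 30.000077041695477
t 3.8 pos [ 0.5992 -0.1607  0.2697] turn [ 0.08 -0.02 -0.27] shift now-axes [-0.7  0.7  0.4] shift goal-axes [-0.7  0.7  0.4] w 47.2 F [-0.4 -0.6  1. ] 30.000077041695477
```

Gripped at 47 mm, with no side load. Pulling straight out along the axis.

>>> play_rows(increments="0 0 0 0 0 -4 40;0 0 0 0 0 -4 40;0 0 0 0 0 -6 40;0 0 0 0 0 -8 40;0 0 0 0 0 0 40")

```text
clock: 4.3
ee_pos: [0.5902, -0.1609, 0.2914]
orientation: [0.0, 0.976, -0.001, 0.218]
ft_force: [0.0, -0.8, 1.1]
grip_width: 0.0469
gripper_force: 30.0
```

>>> play_rows(increments="0 0 0 0 0 -18 40;0 0 0 0 0 -20 40;0 0 0 0 0 -20 40;0 0 0 0 0 -5 40;0 0 0 0 0 0 40;0 0 0 0 0 0 40")

```text
clock: 4.9
ee_pos: [0.5631, -0.1605, 0.346]
orientation: [-0.0, 0.976, -0.001, 0.216]
ft_force: [0.8, -0.2, 0.3]
grip_width: 0.0469
gripper_force: 30.0
```

```bash
python3 go.py 0 125; python3 go.py 1 190; python3 - <<'E'
from h import *
p,d=capture("side");q,e=capture("top");np.save("s2.npy",d);np.save("t2.npy",e)
a=cv2.resize(p[60:230,170:330],None,fx=2.4,fy=2.4);b=cv2.resize(q[90:260,230:390],None,fx=2.4,fy=2.4)
cv2.imwrite("pics/pull.png",np.hstack([a,b]))
E
```

```text
t 4.9 pos [ 0.5631 -0.1605  0.346 ] turn [ 0.06  0.02 -0.28] shift now-axes [-0.1  1.  -0.2] shift goal-axes [-0.1  1.  -0.2] w 46.9 F [ 0.8 -0.2  0.3] 29.999995201974343
t 4.9 pos [ 0.5631 -0.1605  0.346 ] turn [ 0.06  0.02 -0.28] shift now-axes [  -0.7 -119.    -0.3] shift goal-axes [-1.00e-01 -1.19e+02 -2.00e-01] w 46.9 F [ 0.8 -0.2  0.3] 29.999995201974343
```

View pics/pull.png

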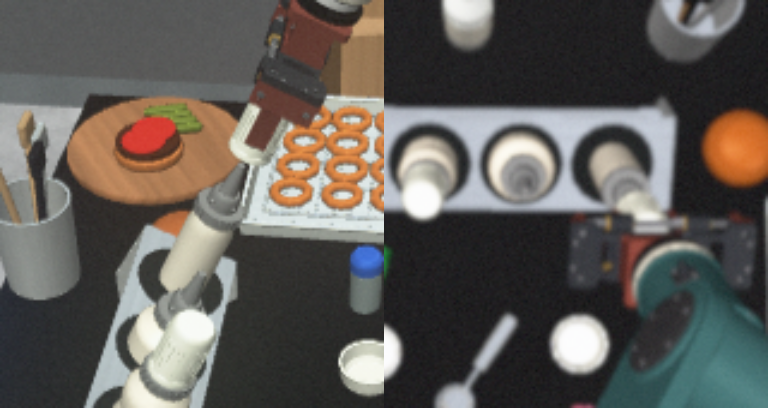

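The hood is free in the fingers, rim at crop (245,155), and the slim nozzle is bare. Next I'll shift 120 mm along the row to above the stout bottle.

>>> play_rows(increments="0 0 0 0 -30 0 40;0 0 0 0 -30 0 40;0 0 0 0 -30 0 40;0 0 0 0 -20 0 40;0 0 0 0 -10 0 40;0 0 0 0 0 0 40;0 0 0 0 0 0 40")

```text
clock: 5.7
ee_pos: [0.5636, -0.041, 0.3465]
orientation: [-0.0, 0.976, -0.0, 0.216]
ft_force: [-0.9, 0.1, -0.5]
grip_width: 0.0469
gripper_force: 30.0
```

>>> play_rows(increments="0 0 0 0 0 20 40;0 0 0 0 0 30 40;0 0 0 0 0 15 40;0 0 0 0 0 0 40;0 0 0 0 0 0 40")

```text
clock: 6.2
ee_pos: [0.591, -0.0416, 0.2879]
orientation: [-0.0, 0.976, -0.001, 0.216]
ft_force: [-0.3, 0.1, -0.2]
grip_width: 0.0466
gripper_force: 30.0
```

```bash
python3 go.py 1 125; python3 - <<'E'
from h import *
p,d=capture("side");np.save("s3.npy",d)
P=cloud("side",d).reshape(-1,3);o,a,R=frame(np.load("p.npy"),1)
h=(P-o)@a;l=(P-o)@np.c_[np.cross(R[:,1],a),R[:,1]]  # across, row
B=p.reshape(-1,3).astype(int)
k=(np.hypot(*l.T)<.032)&(h>.07)&(h<.16);w=k&(B.min(1)>150)
print("white hood h pctl",np.percentile(h[w],[1,5,50,95,99]).round(4),w.sum())
cv2.imwrite("pics/over.png",cv2.resize(p[80:260,180:320],None,fx=3.2,fy=3.2))
E
```

```text
t 6.2 pos [ 0.591  -0.0416  0.2879] turn [ 0.1   0.01 -0.32] shift now-axes [-1.3 -0.2  0.2] shift goal-axes [-1.3 -0.2  0.2] w 46.6 F [-0.3  0.1 -0.2] 29.999915807520665
white hood h pctl [0.0848 0.0865 0.1005 0.1345 0.14  ] 169
```

View pics/over.png

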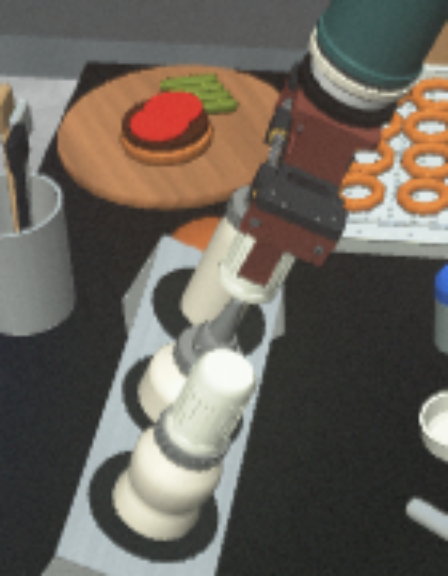

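The hood is over the stout nozzle with its rim 85 mm above the lid, so it did not slip. I'll average the noisy pose before the fit.

```bash
python3 - <<'E'
from h import *
p=np.load("p.npy");o,a,R=frame(p,1);y=-R[:,1];M=np.c_[np.cross(y,-a),y,-a];r=[]
for k in range(10):
    capture("top");s=state();r.append(M.T@(o+a*.125-s["ee_pos"])*1000)
r=np.array(r);print(r.mean(0).round(2),r.std(0).round(2))
E
```

```text
[-1.8   0.5   0.96] [0.31 0.26 0.28]
```

>>> play_rows(increments="0 0 0 -0.7 0 15 40;0 0 0 0 0 20 40;0 0 0 0 0 20 40;0 0 0 0 0 8 40;0 0 0 0 0 0 40;0 0 0 0 0 0 40")

```text
clock: 7.35
ee_pos: [0.6171, -0.0406, 0.231]
orientation: [-0.0, 0.976, -0.001, 0.217]
ft_force: [0.2, -0.3, -0.0]
grip_width: 0.0468
gripper_force: 30.0
```

```bash
python3 - <<'E'
from h import *
p=np.load("p.npy");o,a,R=frame(p,1);y=-R[:,1];M=np.c_[np.cross(y,-a),y,-a];r=[];f=[]
for k in range(6):
    capture("top");s=state();r.append(M.T@(o+a*.04-s["ee_pos"])*1000);f.append(M.T@s["ft_force"])
r=np.array(r);print(r.mean(0).round(2),r.std(0).round(2),np.mean(f,0).round(2))
E
```

```text
[-1.23  0.56 23.04] [0.09 0.02 0.09] [-0.18  0.27  0.26]
```

>>> play_rows(increments="0 0 0 -0.3 0 5 40;0 0 0 0 0 5 40;0 0 0 0 0 0 40;0 0 0 0 0 0 40")

```text
clock: 8.05
ee_pos: [0.6209, -0.0406, 0.221]
orientation: [-0.0, 0.976, -0.001, 0.216]
ft_force: [0.6, -0.8, -0.7]
grip_width: 0.0472
gripper_force: 30.0
```

>>> play_rows(increments="0 0 0 0 0 2 40;0 0 0 0 0 2 40;0 0 0 0 0 2 40;0 0 0 0 0 0 40")

```text
clock: 8.45
ee_pos: [0.6236, -0.0408, 0.216]
orientation: [-0.0, 0.976, -0.001, 0.217]
ft_force: [1.4, 0.3, -0.1]
grip_width: 0.0472
gripper_force: 30.0
```

>>> play_rows(increments="0 0 0 0 0 2 40;0 0 0 0 0 2 40;0 0 0 0 0 2 40;0 0 0 0 0 0 40")

```text
clock: 8.85
ee_pos: [0.6258, -0.0406, 0.2105]
orientation: [-0.0, 0.976, -0.001, 0.216]
ft_force: [-3.1, -0.4, 4.1]
grip_width: 0.047
gripper_force: 30.0
```

>>> play_rows(increments="0 0 0 0 0 1 40;0 0 0 0 0 0 40;0 0 0 0 0 0 40")

```text
clock: 9.15
ee_pos: [0.6258, -0.0406, 0.2105]
orientation: [-0.0, 0.976, -0.001, 0.217]
ft_force: [-10.0, -0.8, 13.7]
grip_width: 0.0467
gripper_force: 30.0
```

>>> play_rows(increments="0 0 0 0 0 1 40;0 0 0 0 0 0 40;0 0 0 0 0 0 40")

```text
clock: 9.45
ee_pos: [0.6258, -0.0406, 0.2105]
orientation: [-0.0, 0.976, -0.0, 0.217]
ft_force: [-17.3, -0.3, 23.7]
grip_width: 0.047
gripper_force: 30.0
```

```bash
python3 - <<'E'
from h import *
p=np.load("p.npy");o,a,R=frame(p,1);y=-R[:,1];M=np.c_[np.cross(y,-a),y,-a];r=[];f=[]
for k in range(4):
    P,d=capture("side");s=state();r.append(M.T@(o+a*.04-s["ee_pos"])*1000);f.append(M.T@s["ft_force"])
print(np.mean(r,0).round(2),np.mean(f,0).round(2))
cv2.imwrite("pics/push.png",cv2.resize(P[120:240,190:290],None,fx=4.5,fy=4.5))
E
```

```text
[-0.13  0.71  0.31] [ -5.87   1.   -28.3 ]
```

View pics/push.png

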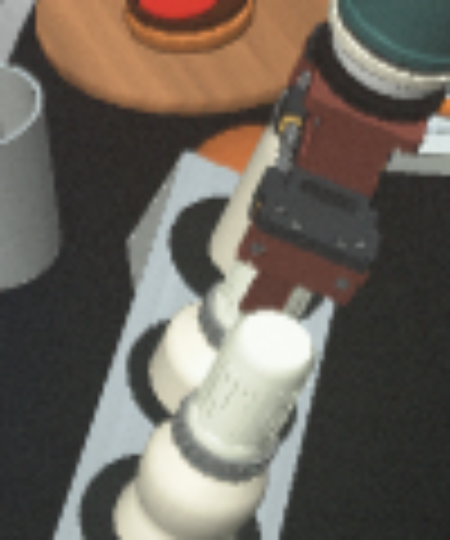

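The position reads 0.3 mm from home and has stopped moving as the force rises to 28 N, so the rim is on the lid. The picture shows the hood down at (230,290). I'll relieve the push, open, and retract along the axis.

>>> play_rows(increments="0 0 0 -0.5 0 -1 40;0 0 0 0 0 -1 40;0 0 0 0 0 0 60;0 0 0 0 0 0 87.8;0 0 0 0 0 0 87.8;0 0 0 0 0 0 87.8;0 0 0 0 0 0 87.8;0 0 0 0 0 0 87.8")

```text
clock: 10.45
ee_pos: [0.6255, -0.0406, 0.2102]
orientation: [-0.0, 0.976, -0.001, 0.217]
ft_force: [0.3, -0.6, -0.4]
grip_width: 0.0875
gripper_force: 0.0
```

>>> play_rows(increments="0 0 0 0 0 -15 87.8;0 0 0 0 0 -30 87.8;0 0 0 0 0 -40 87.8;0 0 0 0 0 -40 87.8;0 0 0 -40 0 0 87.8;0 0 0 -40 0 0 87.8;0 0 0 -40 0 0 87.8;0 0 0 0 0 0 87.8")

```text
clock: 11.25
ee_pos: [0.4567, -0.0385, 0.2684]
orientation: [-0.002, 0.977, -0.001, 0.212]
ft_force: [-0.9, 0.0, -0.2]
grip_width: 0.088
gripper_force: 0.0
```

```bash
python3 - <<'E'
from h import *
p=np.load("p.npy")
for n in("side","top"):
    P,d=capture(n);C=cloud(n,d).reshape(-1,3)
    for i in(1,2):
        o,a,R=frame(p,i);q=C-o;h=q@a;r=np.linalg.norm(np.cross(q,a),axis=1);k=(r<.014)&(h>.05)&(h<.12);t=(C[k]-C[k].mean(0))
        m=(h>.01)&(h<.066)&(r<.034);print(n,i,"end h",np.median(h[k]).round(4),"n",k.sum(),"wall r",np.median(r[m]).round(4))
    cv2.imwrite(f"pics/e{n}.png",P)
s=cv2.imread("pics/eside.png");t=cv2.imread("pics/etop.png")
cv2.imwrite("pics/end.png",np.hstack([cv2.resize(s,(400,300)),cv2.resize(t,(400,300))]))
print(state()["clock"],state()["ee_pos"])
E
```

```text
side 1 end h 0.0723 n 62 wall r 0.0238
side 2 end h 0.0725 n 77 wall r 0.0239
top 1 end h 0.0736 n 73 wall r 0.024
top 2 end h 0.0729 n 82 wall r 0.0244
11.35 [ 0.4634374  -0.04057081  0.27284383]
```

View pics/end.png

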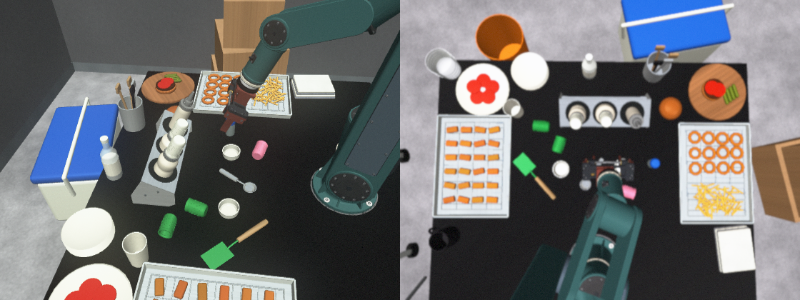

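The stout hood's closed end is 72 mm over the lid and coaxial, which is fully home. The waisted bottle's hood is unchanged, the loose things are in place, and the arm is clear.

```bash
python3 -c "
from plant import *
print(finish_job())"
```

```text
the job is handed in; nothing more can be done
None
```

The hood is off the slim bottle and snapped fully home on the stout one, its closed end measured at 72 mm over the lid; the waisted bottle is still capped, the things around the rack are where they were, and the job was handed in at about 11.4 s.

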